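# Clamp up a casting mould and knock the leaning lock pin home

## Task

Stand the loose mould half upright on the clamp's base, in line with the half already there and between it and the sliding stop, then push the stop until both halves are squeezed snug against the fixed wall. Then take the mallet, hold it square to the leaning lock pin and knock the pin down with its head until it snaps and stays down, and put the mallet down again beside the clamp. Never push the pin with the gripper or hit it askew, and leave everything else on the desk where it is.

Things in the scene. Friction and masses are not known exactly. Their poses are not given: they have to be found in the camera images.
- clamp: Mould clamp fixed to the desk. Origin: centre of the underside of its steel base plate, 110 (x) x 240 (y) x 12 mm; z up. A fixed wall at the -y end, 70 mm wide, top 82 mm above the desk, inner face at y = -94 mm. The halves stand on the base between wall and stop, wide side along x, centred on x = 0 (at y = -83 and -61 mm when snug). The stop slides along y.
- clamp_stop (a joint): Sliding stop, an aluminium carriage 74 mm wide in x and 105 mm long in y. Value in m: 0 when its face just touches two halves that are snug against the wall; positive is how far it stands open (towards the clamp's +y), up to 0.056; without the halves it would run on to -0.03. About 3 N of friction holds it where it is left.
- stop_face (a point): Centre of the stop's flat face that presses on the halves (faces the clamp's -y; 70 mm wide, top 82 mm above the desk, this point 47 mm above the desk). At stop value 0 it lies at clamp y = -50 mm. Moves with the stop.
- push_fin (a point): Point on the outer (+y) face of the upright fin at the stop's rear end, 42 mm above the desk; the fin is 50 mm wide in x, 12 mm thick in y (inner face 12 mm to -y of this point), top 60 mm above the desk. Push it towards the clamp's -y (or pinch it) to close the stop. It lies 101 mm to +y of the stop face and 61 mm to +y of the pin. Moves with the stop.
- lock_pin (a joint): Sprung lock pin on the stop, value in m: 0 fully up, 0.012 fully down. It slides along its own leaning axis. Resistance rises from about 6 N to about 8 or 9 N in the first 2 to 3 mm, then falls off, and past about 8 mm it snaps down by itself and stays down; let go before that and it springs back up.
- pin_top (a point): Centre of the top of the pin's flat round head (18 mm diameter, 5 mm thick). z axis = the pin's axis pointing out of its housing: it leans 25 degrees from vertical towards the clamp's -x side (the robot's side); y axis parallel to the clamp's y. About 110 mm above the desk when up, 14 mm out from the mouth of its round 30 mm housing; 2 mm out when down. Moves with the pin.
- half_a_mid (a point): Centre of the aluminium mould half already standing loose in the clamp, a few mm off the wall: block 50 (x) x 22 (y) x 70 (z) mm, z up, about 0.2 kg.
- half_b_mid (a point): Centre of the loose aluminium mould half standing upright on the black mat (mat 3 mm thick): block 50 (x) x 22 (y) x 70 (z) mm, z up, about 0.2 kg. Either wide face may face the other half.
- mallet_grip (a point): Point on the mallet's wooden handle to grip, near its centre of mass, 29 mm above the desk at the start (handle level, head standing on end on the mat). x axis: along the handle away from the head; z axis: the head's axis (up at the start). Handle 14 mm wide (y), 16 mm high (z), ends 74 mm beyond this point (+x). Mallet about 0.27 kg.
- mallet_head (a point): Centre of the mallet's brass head, 40 mm from mallet_grip towards its -x; same axes. Upright cylinder 28 mm diameter, 52 mm long (along z); both flat ends are striking faces, 26 mm from this point.
- thinner: Bystander: sealed glass bottle of thinner, 56 mm diameter, 120 mm tall; origin at the centre of its underside.
- paint_jar: Bystander: small glass paint jar, 38 mm diameter, 42 mm tall; origin at the centre of its underside.
- flux_can: Bystander: steel can, 60 mm diameter, 70 mm tall; origin at the centre of its underside.
- pin_vice: Bystander: steel pin vice lying on the mat, 12 mm thick, 110 mm long along its x; origin under its middle.
- brush_rest: Bystander: white ceramic brush rest 30 x 90 x 22 mm with two brushes (140 mm, along x); origin at the centre of its underside.
- water_cup: Bystander: white ceramic cup, 72 mm diameter, 80 mm tall; origin at the centre of its underside.
- sanding_block: Bystander: cork sanding block 75 x 40 x 28 mm; origin at the centre of its underside.

How it is judged:
On the way, in this order (a step that is already met when the one before it is completed fails the run):
1. the loose mould half stands upright on the clamp base between the first half and the still open stop (z of half_b_mid in the frame of clamp below 0.052 m and angle between half_b_mid's own z axis and vertical below 0.12 rad and x of half_b_mid in the frame of clamp between -0.015 and 0.015 m and y of half_b_mid in the frame of clamp above -0.066 m and y of half_b_mid in the frame of stop_face below -0.008 m), for 0.1 s.
2. the stop is pushed until both halves are snug against the wall (value of joint clamp_stop between -0.004 and 0.0025 m and value of joint lock_pin below 0.004 m), for 0.2 s.
3. the pin is fully down with the mallet's head over it (value of joint lock_pin above 0.0105 m and distance between mallet_head and pin_top below 0.05 m).
At the end, for the whole second after the job is handed in: Pin fully down (over 10.5 mm); stop within 2.5 mm of its snug value; both halves upright (0.08 rad) on the base, snug against wall and each other (4 mm in y, 12 mm in x of their places); mallet lying still, handle point below 60 mm, not touching the clamp (value of joint lock_pin above 0.0105 m and value of joint clamp_stop between -0.004 and 0.0025 m and x of half_a_mid in the frame of clamp between -0.012 and 0.012 m and y of half_a_mid in the frame of clamp between -0.087 and -0.079 m and z of each of half_a_mid, half_b_mid in the frame of clamp below 0.052 m and angle between each of half_a_mid, half_b_mid's own z axis and vertical below 0.08 rad and x of half_b_mid in the frame of clamp between -0.012 and 0.012 m and y of half_b_mid in the frame of clamp between -0.065 and -0.057 m and height (world z) of mallet_grip below 0.06 m and linear speed of mallet below 0.02 m/s and contact force between mallet and clamp below 0.1 N).
It fails at once if the gripper pushes the lock pin (contact force between any of the fingers, the arm and lock_pin above 1 N).
It fails at once if the mallet hits the pin askew (head axis more than 15 degrees off the pin's axis) (contact force between mallet and lock_pin above 4 N and angle between the z axis of mallet_grip and the z axis of pin_top, either way round above 0.262 rad).
It fails at once if a bystander is moved more than 30 mm (distance of any of thinner, paint_jar, flux_can, pin_vice, brush_rest, water_cup, sanding_block from where it was at the start of the episode above 0.03 m).
It also fails if it takes over 58 s, if anything falls off the work surface, if the arm or the gripper's body presses on something with over 40 N, if the wrist force passes 120 N, or if a joint passes its speed limit or range.

## Robot

A 6-joint arm with a two-finger parallel gripper is mounted at the origin on the work surface. World frame = base frame: x ahead of the robot, y to its left, z up, the work surface at z = 0. Lengths are in m, angles in rad, forces in N, time in s.
With the tool pointing down it reaches from about 0.4 to 0.825 m from the base axis. Payload 7 kg.
Tool frame: the origin (TCP) lies midway between the tips of the shut fingers; the grasp point (between the pads) lies arm.hold_point_z behind it (arm.hold_point_z is the distance from the TCP to the grasp point, in m); z points along the fingers, y is the line along which they close (so a half turn about z gives the same grasp; the last joint's range is limited). The gripper opens to 88 mm and grips with 3 to 60 N. Pads are 19 mm wide; open, the fingers measure 130 mm over their backs; the gripper's body (78 mm by 193 mm) begins 47 mm behind the grasp point.
Start: joints at [0.288, 0.359, 0.012, 0, -1.224, -0.288], TCP at [0.675, -0, 0.227] pointing down, gripper open.
Joint ranges: [-3.07, 3.07], [-1.43, 2.12], [-1.02, 1.25], [-3.03, 1.67], [-3.05, -0], [-3.03, 3.03]. Speed limits (rad/s): [2.39, 2.39, 3.01, 3.14, 3.14, 3.14].

## Interface

Orientations are given as [roll, pitch, yaw] about the fixed x, y, z axes, in that order (R = Rz(yaw) Ry(pitch) Rx(roll)).
In Python, from station import arm gives the robot as it stands.
- The arm moves only by the shell command python3 -m crank 'ROWS' [OPENING] [FORCE]. ROWS is JSON, a list that holds one entry, the list of rows, each a list of 4 numbers: the shift along the tool's x, y, z in units of 25 mm (1.0 is 25 mm), then the turn about the tool's z in units of 5 degrees (1.0 is 5 degrees). A call has 1 to 12 rows; each row is the pose to reach, as a shift and turn from the pose commanded when the call began, along the tool's axes at that moment; what a row does not reach only later rows make up. A row lasts 1/8 s, in which the tool goes at most 62.5 mm and 10.7 degrees, less where a joint would pass 70% of its speed; a pose out of reach is approached as far as the arm can. A call with a gripper value outside its range is refused whole. OPENING is the closure, from 0 (fully open) to 1 (shut), set as the call begins (- or left out, the last holds). The fingers move at their own pace and stop on an object; FORCE is the grip in N (left out, the last holds). Time passes only in rows, so rows that repeat a pose let the fingers close. It gives the time, the measured TCP pose, the force, the opening and the grip force at its end, in the units of the state.
- arm.get_state(): the state, without advancing time (a new reading comes with each control period).
- arm.grab_frame(name): name is "scene" or "side" or "wrist"; returns (picture, depth): 400x640x3 uint8, red, green, blue; 400x640 float32, m along the optical axis (not along the pixel's ray), 0 where there is no reading.
- arm.get_calibration(name): a dict with "mtx" (3x3 intrinsics, pixels), "R" (3x3) and "t" (3): a world point X has camera coordinates R X + t; the wrist camera has in their place "mount" (4x4, takes a point from camera to tool coordinates, whose origin is the TCP and whose axes are the flange's). Camera axes: x right, y down, z forward; pixel columns grow to the right and rows downward; lengths in m; the calibration is good to about 2 mm. A picture is of the moment at which its call begins: read the wrist's pose just before it. get_calibration takes no time and is no camera call.
- arm.job_done(): hands the job in; it is judged then, once.
Trained networks look in the newest picture that a camera, given by its name, has taken for a name from the list of things; names that differ only in an ending like _2 or _b are one class to them, and where a whole thing is asked for, a point or a joint stands for the part that bears it (a point fixed in the world has none). Each returns a list of dicts, best first, with "score" (0 to 1); they miss things now and then, are a little off and sometimes report something else, mostly with a low value. They report only what shows in the picture. A call takes as long as a camera call.
- arm.recognise(thing, camera): "extent" ([left, top, width, height] in pixels, round what is visible of it).
- arm.trace(thing, camera): "mask" (400x640 bool, what is visible of it) and "extent" ([left, top, width, height] in pixels, round what is visible of it).
The state is a dict: "t": time; "q": joint angles; "qd": joint speeds; "joint_efforts": joint torques, N m; "eef_pos": TCP position; "ee_rot": TCP orientation; "force": force on the tool from outside, world axes, zero at the start; "moment": the same for the moment, N m; "width": finger opening in m; "gripper_force": force on a finger pad.
Only numpy, scipy, OpenCV 4.12 (cv2) and the standard library are available. Lean on these libraries where they do the work, as an engineer would, in place of code of your own. Each camera call takes 0.05 s, during which the arm holds its last target. There are 200 camera calls.

## Working session

There is one attempt and no reset: what is moved stays moved. The work goes in short steps, Python scripts to look and compute and a shell command to move; the robot and the scene stay as the last step left them, time stands still between calls to the robot, and variables do not carry over. Pictures are saved under pics/ and viewed, at most 10 in all, crops included, and the job is handed in when it is done.

```bash
mkdir -p pics; ls; cat > h.py <<'E'
import numpy as np, cv2
from scipy.spatial.transform import Rotation as Rn
from station import arm
def tool():
    s=arm.get_state(); return Rn.from_euler('xyz',s['ee_rot']).as_matrix(), np.array(s['eef_pos'])
def cam(name):
    c=arm.get_calibration(name); K=np.array(c['mtx'])
    if 'mount' in c:
        R,p=tool(); M=np.array(c['mount']); T=np.eye(4); T[:3,:3]=R; T[:3,3]=p
        return K,T@M
    T=np.eye(4); R=np.array(c['R']); T[:3,:3]=R.T; T[:3,3]=-R.T@np.array(c['t'])
    return K,T
def cloud(name,depth,KT=None):
    K,T=KT or cam(name)
    v,u=np.mgrid[0:400,0:640]
    P=np.stack([(u-K[0,2])/K[0,0]*depth,(v-K[1,2])/K[1,1]*depth,depth],-1)
    W=P@T[:3,:3].T+T[:3,3]; W[depth<=0]=np.nan
    return W
def save(n,p): cv2.imwrite(f'pics/{n}.png',p[:,:,::-1])
def uv(name,X,KT=None):
    K,T=KT or cam(name); c=T[:3,:3].T@(np.array(X)-T[:3,3]); return (K@c/c[2])[:2]
def goal(p,yaw=None):
    """shift in units for world TCP target"""
    R,q=tool(); return np.round(R.T@(np.array(p)-q)/0.025,3)
E
python3 - <<'E'
from h import *
print(arm.get_state(), arm.hold_point_z)
for n in ['scene','side']:
    p,d=arm.grab_frame(n); save(n+'0',p); W=cloud(n,d); np.save(n+'0.npy',W)
    for t in ['clamp','clamp_stop','half_a_mid','mallet_grip','lock_pin','thinner','paint_jar','flux_can','pin_vice','brush_rest','water_cup','sanding_block']:
        for r in arm.trace(t,n)[:2 if t[:4]=='half' else 1]:
            P=W[r['mask']]; P=P[~np.isnan(P[:,0])]
            print(n,t,round(r['score'],2),r['extent'],np.median(P,0).round(3),np.percentile(P,2,axis=0).round(3),np.percentile(P,98,axis=0).round(3))
E
```

```text
pics
{'t': 0.0, 'q': array([ 2.88106162e-01,  3.59361998e-01,  1.10830405e-02, -3.49072722e-04,
       -1.22411994e+00, -2.88117897e-01]), 'qd': array([-0.00209054,  0.00016306, -0.00057146, -0.00027624, -0.00127016,
        0.00133846]), 'joint_efforts': array([-8.00930356e-04, -5.82726967e+01,  2.93058443e+01,  6.99745238e+00,
        6.93249181e-03, -2.06530804e-04]), 'eef_pos': array([ 6.74513732e-01, -2.25260630e-05,  2.25649512e-01]), 'ee_rot': array([ 3.13996289e+00, -1.40781825e-04, -1.57092682e+00]), 'force': array([ 0.10770268, -0.14163017, -0.34191703]), 'moment': array([-0.03644809, -0.00447267, -0.06513249]), 'gripper_force': 0.0, 'width': 0.08782557876619768} 0.0188
scene clamp 0.75 [196.1, 221.2, 109.5, 72.6] [ 0.626 -0.147  0.015] [ 0.549 -0.268  0.   ] [ 0.677 -0.036  0.099]
scene clamp_stop 0.7 [248.4, 219.9, 49.6, 50.4] [ 0.632 -0.111  0.038] [ 0.58  -0.155  0.015] [ 0.66  -0.056  0.105]
scene half_a_mid 0.85 [205.6, 241.3, 15.8, 39.3] [ 0.615 -0.23   0.065] [ 0.573 -0.245  0.012] [ 0.621 -0.215  0.084]
scene half_a_mid 0.21 [245.5, 220.2, 55.3, 53.6] [ 0.632 -0.11
[... 1367 characters left out ...]
31 0.002] [0.799 0.252 0.121]
side paint_jar 0.57 [379.6, 234.9, 15.1, 19.5] [0.373 0.035 0.032] [0.357 0.003 0.   ] [0.396 0.044 0.045]
side flux_can 0.6 [316.2, 134.3, 16.6, 25.5] [ 0.67  -0.361  0.046] [ 0.644 -0.449 -0.001] [ 0.717 -0.348  0.074]
side pin_vice 0.69 [304.9, 256.2, 31.5, 10.0] [0.52  0.127 0.013] [0.483 0.12  0.009] [0.564 0.132 0.017]
side brush_rest 0.65 [378.0, 201.1, 39.1, 23.5] [ 0.371 -0.146  0.018] [ 0.326 -0.197 -0.001] [ 0.425 -0.101  0.024]
side water_cup 0.79 [366.9, 142.7, 20.6, 26.4] [ 0.492 -0.358  0.056] [ 0.461 -0.452  0.001] [ 0.542 -0.342  0.081]
side sanding_block 0.61 [195.3, 333.4, 37.8, 28.2] [0.663 0.441 0.028] [0.615 0.408 0.01 ] [0.682 0.469 0.031]
```

```bash
python3 - <<'E'
import cv2,numpy as np
a=cv2.imread('pics/scene0.png')[140:320,90:500]; b=cv2.imread('pics/side0.png')[120:380,170:450]
a=cv2.resize(a,(800,351),interpolation=3);b=cv2.resize(b,(646,600),interpolation=3)
cv2.imwrite('pics/sc.png',a);cv2.imwrite('pics/sd.png',b)
E
```

```text
(no output)
```

View pics/sc.png

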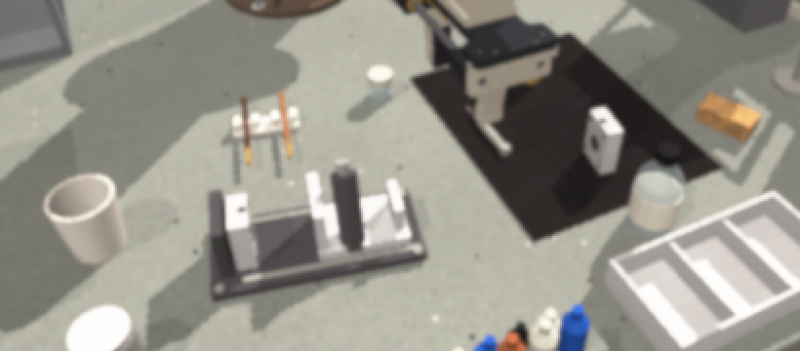

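View pics/sd.png

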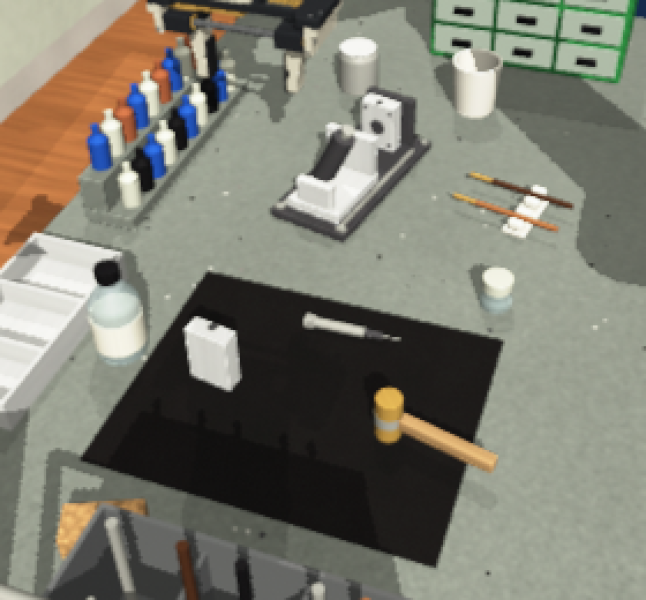

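The scene picture shows the clamp at crop (315,230), half_b at (603,140); the side picture shows half_b at (212,352), mallet head at (388,415) with its handle running to (490,462).

```bash
python3 - <<'E'
from h import *
S=np.load('scene0.npy').reshape(-1,3); D=np.load('side0.npy').reshape(-1,3)
def sel(P,lo,hi):
    P=P[~np.isnan(P[:,0])]; return P[np.all((P>lo)&(P<hi),axis=1)]
for n,P in [('sc',S),('sd',D),('both',np.vstack([S,D]))]:
    for nm,lo,hi in [('clamp all',(.48,-.33,.008),(.76,.02,.13)),('a top',(.53,-.28,.075),(.68,-.16,.09)),('b top',(.5,.12,.066),(.70,.35,.085)),('b all',(.5,.12,.02),(.70,.35,.085)),('mallet',(.3,.17,.02),(.48,.33,.08)),('malhead',(.3,.17,.045),(.48,.33,.08)),('pin',(.53,-.18,.09),(.72,-.04,.13)),('pintop',(.53,-.18,.106),(.72,-.04,.13))]:
        Q=sel(P,lo,hi)
        if len(Q)<5: print(n,nm,len(Q));continue
        r=cv2.minAreaRect((Q[:,:2]*1000).astype(np.float32))
        print(n,nm,len(Q),np.round(r[0],1),np.round(r[1],1),round(r[2],1),'mean',Q.mean(0).round(3),'zmax',Q[:,2].max().round(3))
c=arm.get_calibration('wrist'); print(c)
E
```

```text
sc clamp all 4650 [ 607.1 -151.2] [240.6 112.7] 78.0 mean [ 0.621 -0.159  0.035] zmax 0.114
sc a top 394 [ 589.3 -236.3] [40.  70.5] 76.8 mean [ 0.594 -0.239  0.082] zmax 0.086
sc b top 149 [633.1 228.4] [23.  51.8] 81.9 mean [0.636 0.227 0.072] zmax 0.076
sc b all 398 [633.7 228.1] [23.8 52.9] 83.7 mean [0.64  0.223 0.054] zmax 0.076
sc mallet 0
sc malhead 0
sc pin 169 [ 609.1 -111.3] [28.3 33. ] 66.8 mean [ 0.612 -0.112  0.1  ] zmax 0.114
sc pintop 33 [ 601.8 -109.2] [15.7 14.3] 39.8 mean [ 0.603 -0.11   0.111] zmax 0.114
sd clamp all 2170 [ 602.  -149.7] [245.9 111. ] 77.6 mean [ 0.593 -0.134  0.04 ] zmax 0.114
sd a top 167 [ 585.3 -233.5] [45.  69.5] 79.5 mean [ 0.585 -0.234  0.081] zmax 0.086
sd b top 183 [630.6 231.1] [24.2 51.4] 78.5 mean [0.629 0.233 0.072] zmax 0.076
sd b all 476 [630.1 231.2] [24.9 52.1] 79.2 mean [0.627 0.237 0.055] zmax 0.076
sd mallet 590 [386.4 250.8] [ 29.  127.5] 81.2 mean [0.394 0.256 0.038] zmax 0.058
sd malhead 125 [435.4 244.1] [24.7 26.5] 17.5 mean [0.435 0.245 0.054] zmax 0.058
sd pin 85 [ 603.3 -103.6] [32.1 25.5] 14.7 mean [ 0.602 -0.104  0.10
[... 598 characters left out ...]
54] zmax 0.058
both pin 254 [ 607.4 -109.6] [29.7 37.6] 63.8 mean [ 0.609 -0.109  0.101] zmax 0.114
both pintop 56 [ 599.7 -106.8] [18.5 21.1] 18.7 mean [ 0.6   -0.109  0.111] zmax 0.114
{'mtx': array([[289.21708136,   0.        , 317.55930272],
       [  0.        , 289.21708136, 203.17545594],
       [  0.        ,   0.        ,   1.        ]]), 'mount': array([[-2.23996977e-04, -9.66946416e-01, -2.54979563e-01,
         6.75449515e-02],
       [ 9.99999943e-01, -2.81407221e-04,  1.88676847e-04,
        -7.41433130e-04],
       [-2.54193492e-04, -2.54979506e-01,  9.66946424e-01,
        -1.59258288e-01],
       [ 0.00000000e+00,  0.00000000e+00,  0.00000000e+00,
         1.00000000e+00]])}
```

```bash
python3 -m crank '[[[-2.4,0.5,0,0.5],[-4.8,1,0,1],[-7.2,1.5,0,1.5],[-9.2,2.1,0,2],[-9.2,2.1,0,2],[-9.2,2.1,0,2]]]' 0 ; python3 - <<'E'
from h import *
KT=cam('wrist'); p,d=arm.grab_frame('wrist'); save('w1',p); W=cloud('wrist',d,KT); np.save('w1.npy',W)
print(tool()[1],arm.get_state()['ee_rot'])
Q=W.reshape(-1,3); Q=Q[~np.isnan(Q[:,0])]
def rep(n,P,lo,hi):
    P=P[~np.isnan(P[:,0])];P=P[np.all((P>lo)&(P<hi),axis=1)]
    if len(P)<5: print(n,len(P));return
    r=cv2.minAreaRect((P[:,:2]*1000).astype(np.float32)); print(n,len(P),np.round(r[0],1),np.round(r[1],1),round(r[2],1),P.min(0).round(3),P.max(0).round(3))
rep('b top',Q,(.57,.16,.066),(.69,.3,.085))
for nm,P in [('w',Q),('sc',np.load('scene0.npy').reshape(-1,3)),('sd',np.load('side0.npy').reshape(-1,3))]:
    rep(nm+' thin low',P,(.69,.14,.02),(.81,.28,.09)); rep(nm+' thin hi',P,(.69,.14,.095),(.81,.28,.14))
E
```

```text
t: 2.05
eef_pos: [0.6224, 0.2302, 0.2266]
ee_rot: [3.142, -0.0, -1.744]
force: [0.3, -0.5, -0.4]
width: 0.0877
gripper_force: 0.0
[0.62256941 0.22948318 0.2265813 ] [ 3.14156979e+00 -1.50314152e-04 -1.74533513e+00]
b top 924 [633.9 230.7] [23.1 49. ] 80.6 [0.608 0.217 0.066] [0.66  0.245 0.076]
w thin low 2723 [765.1 209.8] [ 88.7 140. ] 0.3 [0.721 0.14  0.02 ] [0.81 0.28 0.09]
w thin hi 932 [747.6 223.5] [28.3 27.6] 74.4 [0.734 0.209 0.095] [0.762 0.239 0.124]
sc thin low 1035 [767.9 210. ] [139.9  83.5] 89.9 [0.726 0.14  0.02 ] [0.81 0.28 0.09]
sc thin hi 191 [750.1 221.1] [26.1 28.4] 87.2 [0.736 0.208 0.095] [0.764 0.234 0.122]
sd thin low 741 [763.3 230.8] [99.1 92.2] 89.4 [0.717 0.181 0.02 ] [0.81 0.28 0.09]
sd thin hi 158 [745.9 223.4] [30.6 25.7] 27.6 [0.73  0.211 0.095] [0.759 0.24  0.123]
```

View pics/w1.png

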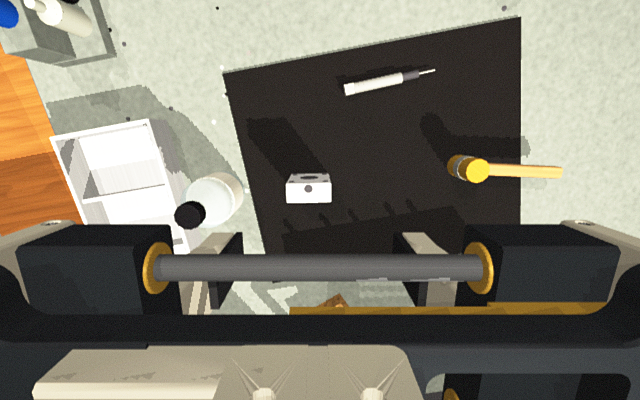

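The wrist picture shows half_b at (308,187), the thinner's cap at (190,215), the mallet head at (468,168) with the handle to the right. Clear to descend a little robot-side of centre.

```bash
python3 -m crank '[[[0,0,2.5,0],[0,0,5,0],[0,0,6.8,0],[0,0,7.25,0],[0,0,7.25,0],[0,0,7.25,0]]]' 0 ; python3 -m crank '[[[0,0,0,0],[0,0,0,0],[0,0,0,0],[0,0,0,0],[0,0,0,0],[0,0,0,0]]]' 0.6 40
```

```text
t: 2.85
eef_pos: [0.6241, 0.2305, 0.0478]
ee_rot: [-3.139, 0.002, -1.745]
force: [-0.3, -0.6, 0.5]
width: 0.0874
gripper_force: 0.0
t: 3.6
eef_pos: [0.6232, 0.2303, 0.0459]
ee_rot: [-3.14, 0.001, -1.745]
force: [2.6, -0.3, 5.4]
width: 0.0497
gripper_force: 40.0
```

```bash
python3 -m crank '[[[0,0,-2.5,0],[0.5,0,-5,0],[3,-0.3,-5.4,0],[5.5,-0.6,-5.4,0.1],[8,-0.9,-5.4,0.2],[10.5,-1.2,-5.4,0.3],[13,-1.5,-5.4,0.4],[15.4,-1.8,-5.4,0.4],[17.1,-1.9,-5.4,0.4],[17.1,-1.9,-5.4,0.4],[17.1,-1.9,-5.4,0.4]]]' - ; python3 - <<'E'
from h import *
KT=cam('wrist'); p,d=arm.grab_frame('wrist'); save('w2',p); W=cloud('wrist',d,KT); np.save('w2.npy',W)
print(tool()[1],arm.get_state()['ee_rot'],arm.get_state()['width'])
Q=W.reshape(-1,3); Q=Q[~np.isnan(Q[:,0])]
def rep(n,P,lo,hi):
    P=P[~np.isnan(P[:,0])];P=P[np.all((P>lo)&(P<hi),axis=1)]
    if len(P)<5: print(n,len(P));return
    r=cv2.minAreaRect((P[:,:2]*1000).astype(np.float32)); print(n,len(P),np.round(r[0],1),np.round(r[1],1),round(r[2],1),P.min(0).round(3),P.max(0).round(3))
rep('base',Q,(.5,-.32,.008),(.75,.02,.016)); rep('allc',Q,(.5,-.32,.008),(.75,.02,.12))
rep('tops',Q,(.5,-.32,.076),(.7,-.18,.09)); rep('pin',Q,(.5,-.15,.09),(.7,-.05,.12))
E
```

```text
t: 4.97
eef_pos: [0.594, -0.199, 0.1792]
ee_rot: [3.139, 0.0, -1.781]
force: [-0.5, 0.1, -2.9]
width: 0.0498
gripper_force: 40.0
[ 0.5944106  -0.19845939  0.17949142] [ 3.13977861e+00  3.25154287e-04 -1.78014890e+00] 0.04979574622668139
base 5462 [ 605.7 -156.7] [224.7 110.2] 78.3 [ 0.53  -0.278  0.01 ] [ 0.681 -0.036  0.016]
allc 10000 [ 605.7 -156.7] [224.7 110.2] 78.3 [ 0.53  -0.278  0.01 ] [ 0.681 -0.036  0.114]
tops 2678 [ 589.2 -235.2] [39.9 69.4] 78.0 [ 0.552 -0.262  0.076] [ 0.621 -0.212  0.086]
pin 501 [ 608.6 -113.2] [16.3 33.2] 87.2 [ 0.592 -0.121  0.09 ] [ 0.626 -0.104  0.114]
```

View pics/w2.png

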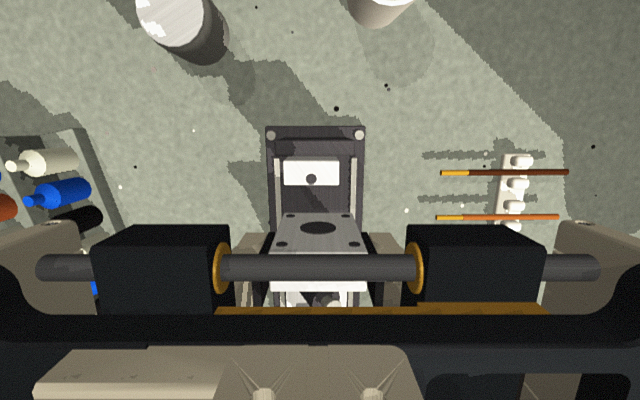

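The picture shows the clamp below: half_a's plate at (318,228)... and wall at (312,172), B held centred in line. Lower it.

```bash
python3 -m crank '[[[0,-0.1,2,0],[0,-0.1,4,0],[0,-0.1,4.6,0],[0,-0.1,4.9,0],[0,-0.1,4.9,0],[0,-0.1,4.9,0]]]' - ; python3 -m crank '[[[0,0,0.08,0],[0,0,0.08,0]]]' -
```

```text
t: 5.78
eef_pos: [0.5986, -0.1998, 0.0596]
ee_rot: [-3.139, 0.0, -1.78]
force: [-0.4, -0.1, -2.6]
width: 0.0497
gripper_force: 40.0
t: 6.02
eef_pos: [0.5976, -0.1999, 0.0562]
ee_rot: [-3.141, 0.0, -1.78]
force: [-0.0, -0.1, -3.0]
width: 0.0496
gripper_force: 40.0
```

```bash
python3 -m crank '[[[0,0,0.04,0],[0,0,0.08,0],[0,0,0.08,0]]]' - ; python3 -m crank '[[[0,0,0,0],[0,0,0,0],[0,0,0,0],[0,0,0,0]]]' 0.25
```

```text
t: 6.4
eef_pos: [0.5976, -0.1999, 0.0549]
ee_rot: [-3.141, -0.0, -1.78]
force: [-3.4, 1.2, 7.3]
width: 0.0497
gripper_force: 40.0
t: 6.9
eef_pos: [0.5975, -0.1998, 0.0537]
ee_rot: [3.142, -0.0, -1.78]
force: [0.3, 0.0, 0.1]
width: 0.0656
gripper_force: 0.0
```

```bash
python3 -m crank '[[[0,0,-0.5,0],[0,0,-2.5,0],[0,0,-5,0],[0,0,-5.5,0],[-2.4,0,-5.5,0],[-4.8,0,-5.5,0],[-7.2,0,-5.5,0],[-7.3,0,-5.5,0]]]' - ; python3 - <<'E'
from h import *
KT=cam('wrist'); p,d=arm.grab_frame('wrist'); save('w3',p); W=cloud('wrist',d,KT); np.save('w3.npy',W)
print(tool()[1],arm.get_state()['ee_rot'])
a=np.radians(-12);C=np.array([.607,-.150,0]);Rc=Rn.from_euler('z',a).as_matrix()
Q=W.reshape(-1,3); Q=Q[~np.isnan(Q[:,0])]; L=(Q-C)@Rc
def rep(n,lo,hi):
    P=L[np.all((L>lo)&(L<hi),axis=1)]
    if len(P)<5: print(n,len(P));return
    r=cv2.minAreaRect((P[:,:2]*1000).astype(np.float32)); print(n,len(P),np.round(r[0],1),np.round(r[1],1),round(r[2],1),P.min(0).round(3),P.max(0).round(3))
rep('base',(-.08,-.14,.008),(.08,.14,.016))
rep('wall+A+B tops',(-.05,-.13,.077),(.05,-.025,.088)); rep('wall+A',(-.05,-.13,.077),(.05,-.064,.088)); rep('B',(-.05,-.064,.077),(.05,-.025,.088));rep('stop top',(-.05,-.02,.075),(.05,.025,.086)); rep('pin',(-.05,0,.104),(.05,.07,.12)); rep('fin',(-.05,.07,.054),(.05,.13,.066))
E
```

```text
t: 7.9
eef_pos: [0.636, -0.0176, 0.1915]
ee_rot: [-3.141, 0.0, -1.776]
force: [-0.1, -0.2, 0.7]
width: 0.0654
gripper_force: 0.0
[ 0.63559428 -0.01906346  0.19141198] [ 3.14150552e+00  1.03881625e-04 -1.77708803e+00]
base 6525 [-0.1 31. ] [110.6 177.1] 0.2 [-0.055 -0.058  0.009] [0.055 0.12  0.016]
wall+A+B tops 0
wall+A 0
B 0
stop top 1461 [0. 7.] [69.9 12.3] 0.4 [-0.035  0.001  0.075] [0.035 0.013 0.086]
pin 481 [-9.4 40.6] [17.1 27.9] 87.3 [-0.023  0.032  0.104] [0.005 0.049 0.116]
fin 637 [-0.5 95.4] [49.2 11.7] 0.1 [-0.025  0.09   0.054] [0.024 0.101 0.063]
```

View pics/w3.png

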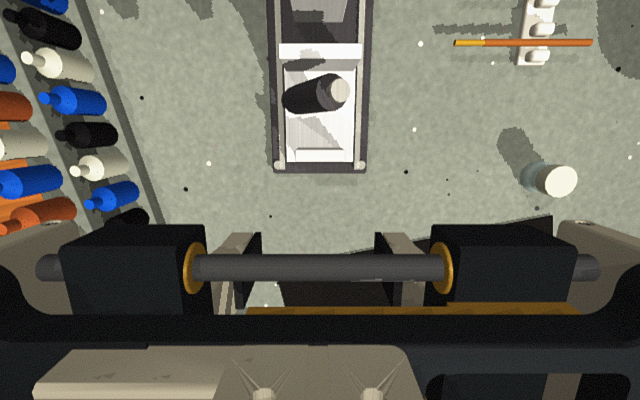

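The picture shows the stop from above: pin head at (340,92), fin near (322,155), stop face plate at (320,50). Fin outer face is 33 mm ahead of the TCP.

```bash
python3 -m crank '[[[0,0,2,0],[0,0,4,0],[0,0,5.8,0],[0,0,6.2,0],[0,0,6.2,0],[0,0,6.2,0]]]' 1 20 ; python3 -m crank '[[[0.5,0,0,0],[0.8,0,0,0],[1.1,0,0,0],[1.4,0,0,0],[1.7,0,0,0],[2.0,0,0,0],[2.2,0,0,0],[2.4,0,0,0],[2.4,0,0,0]]]' -
```

```text
t: 8.7
eef_pos: [0.6369, -0.0213, 0.0385]
ee_rot: [-3.139, 0.001, -1.78]
force: [0.4, -0.7, 0.8]
width: 0.0113
gripper_force: 0.0
t: 9.82
eef_pos: [0.6224, -0.0805, 0.036]
ee_rot: [3.141, -0.0, -1.781]
force: [1.1, 1.0, 0.4]
width: 0.0004
gripper_force: 0.6
```

```bash
python3 -m crank '[[[0.1,0,0,0],[0.2,0,0,0],[0.3,0,0,0],[0.3,0,0,0]]]' - ; python3 -m crank '[[[0.05,0,0,0],[0.1,0,0,0],[0.15,0,0,0],[0.15,0,0,0]]]' - 
```

```text
t: 10.32
eef_pos: [0.6209, -0.0874, 0.036]
ee_rot: [3.141, -0.0, -1.78]
force: [1.0, 3.8, -0.2]
width: 0.0002
gripper_force: 1.8
t: 10.82
eef_pos: [0.6204, -0.0901, 0.0361]
ee_rot: [3.141, 0.001, -1.78]
force: [0.2, 9.5, 0.0]
width: 0.0005
gripper_force: 4.4
```

```bash
python3 -m crank '[[[0.05,0,0,0],[0.1,0,0,0],[0.1,0,0,0]]]' - ; python3 -m crank '[[[0.05,0,0,0],[0.1,0,0,0],[0.1,0,0,0],[0.1,0,0,0]]]' - ; python3 - <<'E'
from h import *
R,p=tool(); print((np.linalg.inv(Rn.from_euler('z',-12,degrees=True).as_matrix())@(p-[.607,-.15,0])).round(4))
E
```

```text
t: 11.2
eef_pos: [0.6204, -0.0902, 0.0361]
ee_rot: [-3.141, 0.003, -1.78]
force: [-0.3, 20.6, 0.4]
width: 0.0002
gripper_force: 10.2
t: 11.7
eef_pos: [0.6205, -0.0903, 0.0361]
ee_rot: [-3.14, 0.006, -1.78]
force: [-0.7, 31.3, 3.9]
width: 0.0005
gripper_force: 15.9
[0.0007 0.0612 0.0361]
```

```bash
python3 -m crank '[[[-1.2,0,0,0],[-1.5,0,-2,0],[-1.8,0.5,-4.4,-2],[-3,2.2,-6.5,-4],[-4.4,3.9,-6.5,-6],[-5.8,5.6,-6.5,-8],[-7.2,7.3,-6.5,-10],[-8.6,9,-6.5,-12],[-10,10.7,-6.5,-14],[-11.4,12.6,-6.5,-16],[-11.4,12.6,-6.5,-18],[-11.4,12.6,-6.5,-18.6]]]' 0.5 ; python3 -m crank '[[[0,0,0,0],[0,0,0,0],[0,0,0,0]]]' 0.5; python3 - <<'E'
from h import *
KT=cam('wrist'); p,d=arm.grab_frame('wrist'); save('w4',p); W=cloud('wrist',d,KT); np.save('w4.npy',W)
print(tool()[1],arm.get_state()['ee_rot'],arm.get_state()['q'])
Q=W.reshape(-1,3); Q=Q[~np.isnan(Q[:,0])]
def rep(n,P,lo,hi):
    P=P[np.all((P>lo)&(P<hi),axis=1)]
    if len(P)<5: print(n,len(P));return
    r=cv2.minAreaRect((P[:,:2]*1000).astype(np.float32)); print(n,len(P),np.round(r[0],1),np.round(r[1],1),round(r[2],1),P.mean(0).round(3),P.min(0).round(3),P.max(0).round(3))
rep('mallet',Q,(.28,.19,.025),(.48,.32,.07));rep('head',Q,(.28,.19,.048),(.48,.32,.07));rep('handle',Q,(.28,.19,.025),(.415,.32,.045))
E
```

```text
t: 13.2
eef_pos: [0.3699, 0.2483, 0.1988]
ee_rot: [3.14, -0.0, -0.151]
force: [0.0, 0.1, 0.6]
width: 0.044
gripper_force: 0.0
t: 13.58
eef_pos: [0.3709, 0.248, 0.1988]
ee_rot: [3.141, 0.0, -0.159]
force: [-0.4, -0.8, -0.1]
width: 0.0441
gripper_force: 0.0
[0.37084731 0.24803658 0.19875383] [ 3.14127344e+00  4.51833515e-05 -1.58323574e-01] [ 1.03395751e+00 -5.30580850e-03 -5.08626069e-01  8.67200809e-05
 -1.06778939e+00  3.78473436e-01]
mallet 1658 [390.8 257.1] [ 27.4 126. ] 73.6 [0.4   0.252 0.044] [0.328 0.229 0.034] [0.452 0.273 0.058]
head 594 [438.7 243.2] [27.  26.9] 54.5 [0.439 0.243 0.056] [0.425 0.229 0.053] [0.452 0.257 0.058]
handle 939 [372.4 257.8] [14.  89.8] 77.3 [0.373 0.258 0.038] [0.328 0.241 0.034] [0.415 0.273 0.04 ]
```

View pics/w4.png

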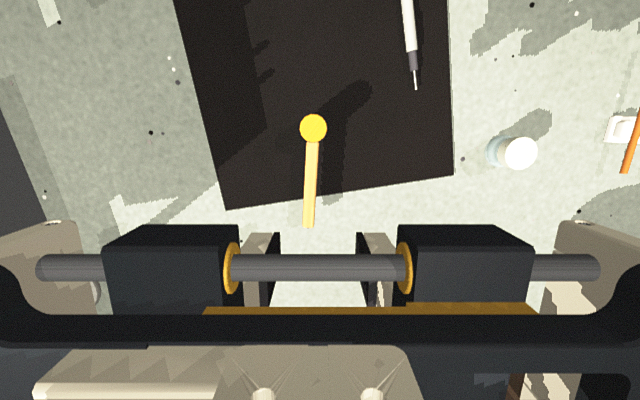

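The picture shows the mallet head at (313,128), handle down to (309,225), roughly along the tool's x.

```bash
python3 -m crank '[[[0.12,-0.39,2,0.68],[0.12,-0.39,4,0.68],[0.12,-0.39,6,0.68],[0.12,-0.39,7.2,0.68],[0.12,-0.39,7.45,0.68],[0.12,-0.39,7.45,0.68],[0.12,-0.39,7.45,0.68]]]' - ; python3 -m crank '[[[0,0,0,0],[0,0,0,0],[0,0,0,0],[0,0,0,0],[0,0,0,0]]]' 1 3
```

```text
t: 14.5
eef_pos: [0.3758, 0.2585, 0.0138]
ee_rot: [-3.139, -0.001, -0.216]
force: [-0.6, -0.2, -1.5]
width: 0.0438
gripper_force: 0.0
t: 15.12
eef_pos: [0.3751, 0.2574, 0.0126]
ee_rot: [3.141, 0.0, -0.216]
force: [-1.2, -0.2, 0.8]
width: 0.014
gripper_force: 3.0
```

```bash
python3 -m crank '[[[0.1,0,-0.27,0],[0.23,0,-0.53,0],[0.38,0,-0.78,0],[0.55,0,-1.02,0],[0.78,0,-1.28,0],[1.03,0,-1.52,0],[1.03,0,-1.52,0],[1.03,0,-1.52,0]]]' - ; python3 -m crank '[[[0,0,0,0],[0,0,0,0],[0,0,0,0]]]' 1 60; python3 - <<'E'
from h import *
KT=cam('wrist'); p,d=arm.grab_frame('wrist'); save('w5',p); W=cloud('wrist',d,KT); np.save('w5.npy',W)
p2,d2=arm.grab_frame('side'); save('s5',p2); W2=cloud('side',d2); np.save('s5.npy',W2)
cv2.imwrite('pics/c5.png',np.hstack([cv2.resize(p[:,150:500],(400,457))[:,:,::-1],cv2.resize(p2[250:350,290:390],(400,400))[:,:,::-1].repeat(1,0) if 0 else cv2.copyMakeBorder(cv2.resize(p2[250:350,290:390],(400,400)),0,57,0,0,0)[:,:,::-1]]))
R,t=tool(); print(t)
for n,w in (('w',W),('s',W2)):
    Q=w.reshape(-1,3);Q=Q[~np.isnan(Q[:,0])]; L=(Q-t)@R  # tool coords
    P=L[(abs(L[:,1])<.016)&(L[:,0]>.02)&(L[:,0]<.10)&(L[:,2]>-.06)&(Q[:,2]>.008)]
    for x in np.arange(.02,.1,.006):
        s=P[(P[:,0]>=x)&(P[:,0]<x+.006)]
        if len(s)>3: print(n,round(x,3),len(s),'top z(up)',(-s[:,2]).max().round(4),(-s[:,2]).min().round(4))
E
```

```text
t: 16.12
eef_pos: [0.4003, 0.252, 0.0505]
ee_rot: [-3.142, 0.0, -0.217]
force: [-1.3, -1.0, 1.0]
width: 0.0141
gripper_force: 3.0
t: 16.5
eef_pos: [0.4006, 0.2525, 0.0507]
ee_rot: [-3.141, -0.0, -0.216]
force: [1.2, 0.3, 0.6]
width: 0.0135
gripper_force: 60.0
[0.40057147 0.25242443 0.05068225]
w 0.02 340 top z(up) 0.0155 0.0059
w 0.026 319 top z(up) 0.011 0.0025
w 0.032 346 top z(up) 0.0076 -0.0343
w 0.038 392 top z(up) 0.0036 -0.0353
w 0.044 398 top z(up) 0.0006 -0.0296
w 0.05 446 top z(up) 0.0095 -0.0169
w 0.056 572 top z(up) 0.0122 -0.0136
w 0.062 620 top z(up) 0.0098 -0.0016
w 0.068 594 top z(up) 0.0069 -0.0004
w 0.074 351 top z(up) 0.002 -0.0044
```

View pics/c5.png

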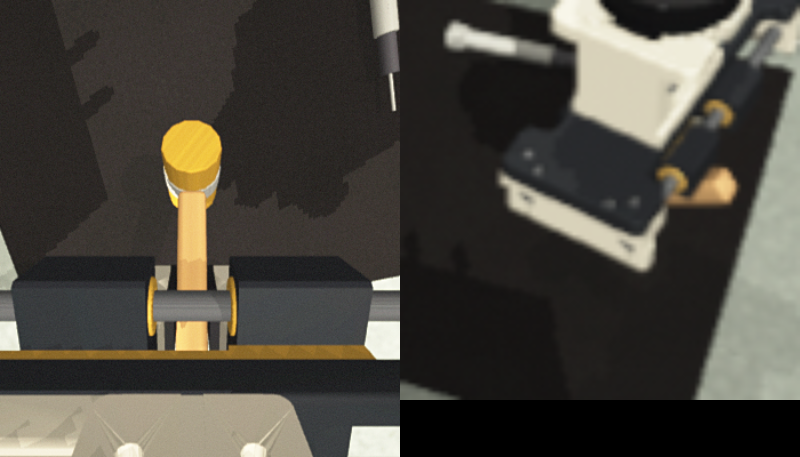

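The picture shows the mallet head tilted down and away at (191,150), handle rising into the pads. Fit the tilt.

```bash
cat > fit.py <<'E'
from h import *
def headfit(W,R,t,xr=(.044,.09)):
    Q=W.reshape(-1,3);Q=Q[~np.isnan(Q[:,0])]; L=(Q-t)@R; L[:,2]*=-1
    P=L[(abs(L[:,1])<.018)&(L[:,0]>xr[0])&(L[:,0]<xr[1])&(L[:,2]>-.012)&(L[:,2]<.03)]
    best=None; rng=np.random.default_rng(0)
    for _ in range(500):
        a,b,c=P[rng.choice(len(P),3,False)]; n=np.cross(b-a,c-a); l=np.linalg.norm(n)
        if l<1e-6: continue
        n/=l; n*=np.sign(n[2]); 
        if n[2]<.7: continue
        m=abs((P-a)@n)<.0015
        if best is None or m.sum()>best.sum(): best=m
    S=P[best]; c=S.mean(0); n=np.linalg.svd(S-c)[2][2]; n*=np.sign(n[2])
    # centre: midrange along in-plane axes
    e=np.array([n[2],0,-n[0]]);e/=np.linalg.norm(e); u=(S-c)@e; w=S[:,1]
    top=c+e*(np.percentile(u,1)+np.percentile(u,99))/2; top[1]=(np.percentile(w,1)+np.percentile(w,99))/2
    print('n',n.round(3),'tilt deg',np.degrees(np.arctan2(n[0],n[2])).round(1),'side',np.degrees(n[1]).round(1),'inl',len(S),len(P),'span',np.ptp(u).round(4),np.ptp(w).round(4))
    print('top centre (tool x,y,up)',top.round(4),'head',(top-.026*n).round(4),'bottom',(top-.052*n).round(4))
if __name__=='__main__':
    R,t=tool(); headfit(np.load('w5.npy'),R,t)
E
python3 fit.py
```

```text
n [ 0.526 -0.012  0.851] tilt deg 31.7 side -0.7 inl 1910 2909 span 0.0277 0.0271
top centre (tool x,y,up) [ 0.0685 -0.0014  0.0045] head [ 0.0548 -0.0011 -0.0177] bottom [ 0.0411 -0.0008 -0.0398]
```

```bash
python3 -m crank '[[[0,0,-2,0],[0,0,-4.4,1],[0.5,0.5,-6.8,3],[2,2.4,-8.4,5],[3.5,4.2,-8.4,7],[5,6,-8.4,9],[6.5,7.8,-8.4,11],[8,9.6,-8.4,13],[9.5,11.4,-8.4,15],[11,13.2,-8.4,17],[11.9,14.3,-8.4,19],[11.9,14.3,-8.4,21]]]' - ; python3 -m crank '[[[0,0,0,2],[0,0,0,4],[0,0,0,6],[0,0,0,8],[0,0,0,10],[0,0,0,12],[0,0,0,14],[0,0,0,14.9],[0,0,0,14.9],[0,0,0,14.9]]]' - ; python3 - <<'E'
from fit import *
KT=cam('wrist'); R,t=tool(); p,d=arm.grab_frame('wrist'); save('w6',p); W=cloud('wrist',d,KT); np.save('w6.npy',W)
p2,d2=arm.grab_frame('scene'); W2=cloud('scene',d2); np.save('sc6.npy',W2); save('sc6',p2)
print(t,arm.get_state()['ee_rot'],arm.get_state()['q']); headfit(W,R,t)
C=np.array([.607,-.15,0]);Rc=Rn.from_euler('z',-12,degrees=True).as_matrix()
print('tcp clamp',((t-C)@Rc).round(4))
for n,w in (('w',W),('sc',W2)):
    L=(w.reshape(-1,3)-C)@Rc; 
    for nm,lo,hi in [('pin',(-.05,-.04,.100),(.03,.03,.125)),('fin',(-.05,.03,.054),(.05,.09,.066)),('blocks',(-.05,-.13,.077),(.05,-.03,.088))]:
        P=L[np.all((L>lo)&(L<hi),axis=1)]
        if len(P)>4: print(n,nm,len(P),P.min(0).round(4),P.max(0).round(4),P.mean(0).round(4))
E
```

```text
t: 18.1
eef_pos: [0.6137, -0.1632, 0.258]
ee_rot: [3.137, -0.001, -2.058]
force: [0.1, 0.5, -3.4]
width: 0.0139
gripper_force: 60.0
t: 19.35
eef_pos: [0.6138, -0.1608, 0.2599]
ee_rot: [3.141, -0.001, 2.936]
force: [-0.7, -0.6, -2.6]
width: 0.0133
gripper_force: 60.0
[ 0.6137743  -0.16084216  0.25993248] [ 3.14157055e+00 -6.19063833e-04  2.93508563e+00] [ 5.05268450e-02  2.74679104e-01 -3.10404599e-02 -1.87405004e-04
 -1.26566988e+00 -1.82777385e+00]
n [ 0.525 -0.016  0.851] tilt deg 31.7 side -0.9 inl 1877 2819 span 0.028 0.0272
top centre (tool x,y,up) [0.0673 0.0007 0.0039] head [ 0.0536  0.0011 -0.0182] bottom [ 0.04    0.0015 -0.0404]
tcp clamp [ 0.0089 -0.0092  0.2599]
w fin 399 [-0.0248  0.0391  0.0541] [0.0244 0.0512 0.0631] [-0.0007  0.0447  0.0608]
w blocks 2881 [-0.0344 -0.108   0.0771] [ 0.0359 -0.0375  0.0865] [ 0.0007 -0.0723  0.0832]
sc pin 86 [-0.022 -0.024  0.1  ] [0.0048 0.0015 0.1146] [-0.0065 -0.0111  0.1058]
sc fin 99 [-0.0254  0.0378  0.0547] [0.0265 0.0498 0.0621] [0.0026 0.0438 0.0595]
sc blocks 714 [-0.0345 -0.1079  0.0771] [ 0.0371 -0.0391  0.0856] [ 0.0048 -0.0741  0.0821]
```

View pics/w6.png

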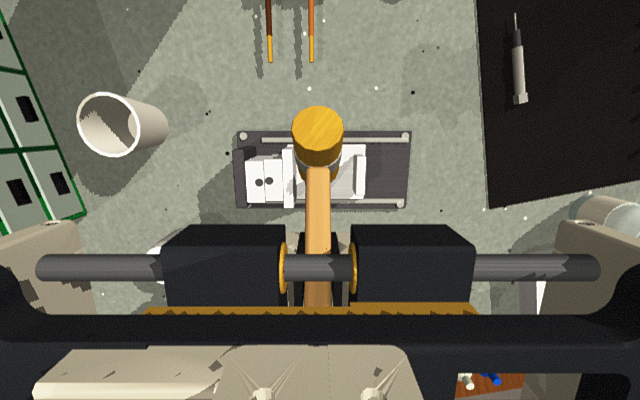

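The picture shows the mallet head at (317,135) above the pin, halves snug between wall and stop at (265,180).

```bash
python3 -m crank '[[[-0.1,-0.05,2,0],[-0.3,-0.05,3.6,0],[-0.3,-0.05,4.13,0],[-0.3,-0.05,4.13,0],[-0.3,-0.05,4.13,0]]]' - ; python3 -m crank '[[[-0.08,0,0.18,0],[-0.17,0,0.36,0],[-0.2,0,0.44,0],[-0.2,0,0.44,0]]]' -
```

```text
t: 20.08
eef_pos: [0.6223, -0.1639, 0.1593]
ee_rot: [3.141, 0.003, 2.934]
force: [-0.2, -0.8, -2.8]
width: 0.0139
gripper_force: 60.0
t: 20.58
eef_pos: [0.6268, -0.1649, 0.1473]
ee_rot: [-3.141, 0.002, 2.934]
force: [-1.1, 1.1, 5.5]
width: 0.0135
gripper_force: 60.0
```

```bash
python3 -m crank '[[[-0.06,0,0.12,0],[-0.12,0,0.25,0],[-0.18,0,0.38,0],[-0.2,0,0.44,0],[-0.2,0,0.44,0]]]' - ; python3 -c "
from h import *
R,t=tool();C=np.array([.607,-.15,0]);print(((t-C)@Rn.from_euler('z',-12,degrees=True).as_matrix()).round(4))"
```

```text
t: 21.2
eef_pos: [0.6314, -0.1659, 0.1366]
ee_rot: [-3.141, 0.001, 2.934]
force: [-1.9, 3.2, 10.3]
width: 0.0135
gripper_force: 60.0
[ 0.0272 -0.0104  0.1366]
```

```bash
cat > look.py <<'E'
from fit import *
import sys
KT=cam('wrist'); R,t=tool(); p,d=arm.grab_frame('wrist'); W=cloud('wrist',d,KT)
p2,d2=arm.grab_frame('scene'); W2=cloud('scene',d2); save('w'+sys.argv[1],p); save('sc'+sys.argv[1],p2)
headfit(W,R,t)
C=np.array([.607,-.15,0]);Rc=Rn.from_euler('z',-12,degrees=True).as_matrix(); print('tcp',((t-C)@Rc).round(4))
for n,w in (('w',W),('sc',W2)):
    L=(w.reshape(-1,3)-C)@Rc
    for nm,lo,hi in [('pin',(-.05,-.04,.09),(.03,.03,.125)),('fin',(-.05,.03,.054),(.05,.09,.066)),('blocks',(-.05,-.13,.077),(.05,-.03,.088))]:
        P=L[np.all((L>lo)&(L<hi),axis=1)]
        if len(P)>4: print(n,nm,len(P),P.min(0).round(4),P.max(0).round(4),P.mean(0).round(4))
E
python3 look.py 7
```

```text
n [0.495 0.001 0.869] tilt deg 29.7 side 0.1 inl 1983 2992 span 0.0278 0.0267
top centre (tool x,y,up) [0.068  0.0012 0.0068] head [ 0.0551  0.0011 -0.0158] bottom [ 0.0423  0.0011 -0.0384]
tcp [ 0.0272 -0.0104  0.1366]
w pin 411 [-0.0257 -0.0239  0.0901] [0.0061 0.0048 0.1249] [-0.0086 -0.0102  0.1062]
w fin 941 [-0.0249  0.0389  0.054 ] [0.025  0.0517 0.0633] [-0.001   0.0445  0.0606]
w blocks 6937 [-0.0343 -0.1076  0.0771] [ 0.0334 -0.0374  0.0863] [-0.0003 -0.0722  0.0831]
sc pin 81 [-0.0047 -0.0251  0.0901] [0.0099 0.003  0.1068] [ 0.0036 -0.0111  0.0964]
sc fin 98 [-0.0243  0.0379  0.055 ] [0.026  0.0499 0.0628] [0.0025 0.0437 0.0596]
sc blocks 713 [-0.0363 -0.1081  0.0771] [ 0.0367 -0.0389  0.0855] [ 0.0045 -0.0738  0.0822]
```

```bash
python3 -m crank '[[[-0.04,0,0.08,0],[-0.07,0,0.15,0],[-0.07,0,0.15,0]]]' - ; python3 look.py 8 | head -3
```

```text
t: 21.68
eef_pos: [0.6346, -0.1665, 0.134]
ee_rot: [-3.141, 0.004, 2.935]
force: [-0.5, 1.8, 12.3]
width: 0.0138
gripper_force: 60.0
n [0.447 0.004 0.894] tilt deg 26.6 side 0.2 inl 2147 3210 span 0.0274 0.027
top centre (tool x,y,up) [0.0687 0.0011 0.0109] head [ 0.0571  0.001  -0.0124] bottom [ 0.0455  0.0009 -0.0356]
tcp [ 0.0304 -0.0104  0.134 ]
```

```bash
python3 -m crank '[[[0.2,0,-0.4,0],[0.5,0,-1,0],[0.8,0,-2.5,0],[0.8,0,-4,0],[0.8,0,-5,0],[0.8,0,-5,0]]]' - ; python3 look.py 9; python3 -c "
import cv2
a=cv2.imread('pics/w9.png')[80:260,190:450];b=cv2.imread('pics/sc9.png')[190:310,180:320]
cv2.imwrite('pics/c9.png',cv2.hconcat([cv2.resize(a,(433,300)),cv2.resize(b,(350,300),interpolation=3)]))"
```

```text
t: 22.52
eef_pos: [0.6137, -0.1622, 0.2591]
ee_rot: [3.141, 0.004, 2.934]
force: [-0.0, -0.1, -3.4]
width: 0.0138
gripper_force: 60.0
n [ 0.464 -0.     0.886] tilt deg 27.7 side -0.0 inl 2102 3140 span 0.027 0.0271
top centre (tool x,y,up) [0.0686 0.0009 0.0094] head [ 0.0565  0.0009 -0.0136] bottom [ 0.0444  0.001  -0.0366]
tcp [ 0.0091 -0.0105  0.2591]
w fin 397 [-0.0248  0.039   0.0542] [0.0247 0.0512 0.0634] [-0.0006  0.0447  0.0608]
w blocks 2909 [-0.0346 -0.108   0.077 ] [ 0.0359 -0.0375  0.0859] [ 0.0008 -0.0722  0.0832]
sc pin 132 [-0.0194 -0.0254  0.0901] [0.0103 0.0033 0.1047] [-0.0006 -0.0106  0.0977]
sc fin 97 [-0.0238  0.0379  0.0543] [0.0249 0.0498 0.0632] [0.0023 0.0437 0.0597]
sc blocks 716 [-0.0356 -0.1086  0.077 ] [ 0.0363 -0.0389  0.0872] [ 0.0046 -0.074   0.0821]
```

View pics/c9.png

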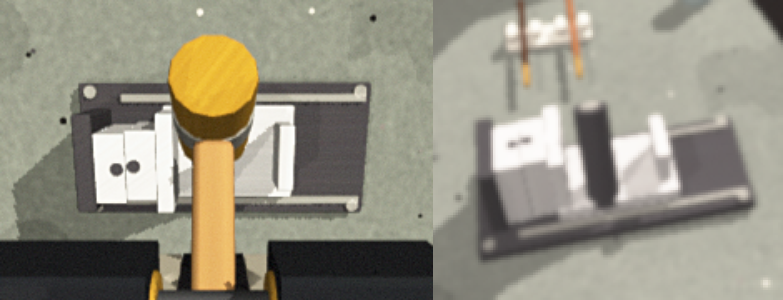

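The picture shows the pin now sunk in its housing (right crop (592,105)) and both halves snug at (525,170). Pin's top dropped ~10 mm; now set the mallet down on the clear desk beyond the clamp's +y end.

```bash
python3 -m crank '[[[0.1,2.2,0,0],[0.2,4.5,0,0],[0.3,6.8,0,0],[0.36,8,1.5,0],[0.36,8,4,0],[0.36,8,6.5,0],[0.36,8,8,0],[0.36,8,8.4,0],[0.36,8,8.4,0],[0.36,8,8.4,0]]]' - ; python3 -m crank '[[[0,0,0.1,0],[0,0,0.2,0],[0,0,0.24,0],[0,0,0.24,0]]]' -
```

```text
t: 23.88
eef_pos: [0.647, 0.0358, 0.0484]
ee_rot: [3.14, 0.003, 2.934]
force: [0.0, -0.0, -2.7]
width: 0.0134
gripper_force: 60.0
t: 24.38
eef_pos: [0.6473, 0.0357, 0.0427]
ee_rot: [3.141, 0.004, 2.935]
force: [0.5, -1.5, 8.3]
width: 0.0134
gripper_force: 60.0
```

```bash
python3 -m crank '[[[0,0,0,0],[0,0,0,0],[-0.15,0,0.16,0],[-0.3,0,0.33,0],[-0.46,0,0.57,0],[-0.62,0,0.82,0],[-0.76,0,1.13,0],[-0.84,0,1.31,0],[-0.84,0,1.31,0],[-0.84,0,1.31,0]]]' 1 3; python3 -m crank '[[[0,0,0,0],[0,0,0,0],[0,0,0,0]]]' 0.6; python3 -m crank '[[[0,0,-1,0],[0,0,-3,0],[0,0,-5,0],[0,0,-7,0],[0,0,-7,0],[0,0,-7,0]]]' -; python3 - <<'E'
from h import *
KT=cam('wrist'); p,d=arm.grab_frame('wrist'); save('w10',p); W=cloud('wrist',d,KT)
p2,d2=arm.grab_frame('scene'); W2=cloud('scene',d2); save('sc10',p2)
Q=W.reshape(-1,3);Q=Q[~np.isnan(Q[:,0])]
P=Q[np.all((Q>(.5,-.02,.02))&(Q<(.75,.1,.09)),axis=1)]; print(len(P),P.min(0).round(3),P.max(0).round(3))
C=np.array([.607,-.15,0]);Rc=Rn.from_euler('z',-12,degrees=True).as_matrix()
L=(W2.reshape(-1,3)-C)@Rc
for nm,lo,hi in [('pin',(-.05,-.04,.09),(.03,.03,.125)),('fin',(-.05,.03,.054),(.05,.09,.066)),('blocks',(-.05,-.13,.077),(.05,-.03,.088))]:
    P=L[np.all((L>lo)&(L<hi),axis=1)]; print(nm,len(P),P.min(0).round(4),P.max(0).round(4))
cv2.imwrite('pics/c10.png',cv2.hconcat([cv2.resize(p,(480,300)),cv2.resize(p2[180:310,180:320],(320,300),interpolation=3)])[:,:,::-1])
E
```

```text
t: 25.62
eef_pos: [0.6654, 0.031, 0.0075]
ee_rot: [-3.141, -0.001, 2.934]
force: [-1.5, 0.6, -0.5]
width: 0.0144
gripper_force: 3.0
t: 26.0
eef_pos: [0.6663, 0.0311, 0.0081]
ee_rot: [3.141, 0.0, 2.934]
force: [-1.1, -0.4, 0.2]
width: 0.034
gripper_force: 0.0
t: 26.75
eef_pos: [0.6658, 0.0312, 0.1828]
ee_rot: [3.141, 0.0, 2.934]
force: [-0.5, 0.3, -1.3]
width: 0.0349
gripper_force: 0.0
1769 [0.591 0.016 0.031] [0.716 0.059 0.056]
pin 134 [-0.0197 -0.0251  0.0902] [0.0113 0.0033 0.1053]
fin 100 [-0.0251  0.0379  0.0541] [0.0249 0.0497 0.0622]
blocks 713 [-0.0366 -0.1081  0.077 ] [ 0.0362 -0.0389  0.0855]
```

View pics/c10.png

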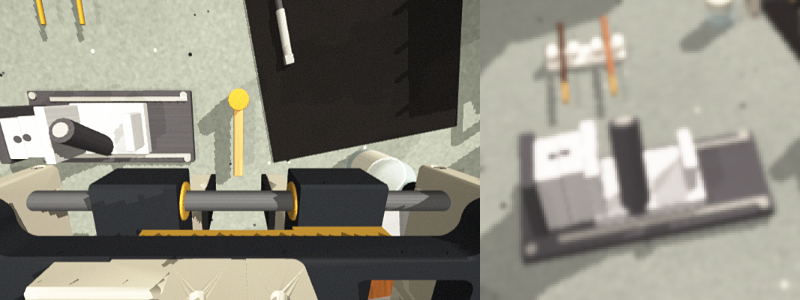

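The picture shows the mallet resting level at (238,130), clear of the clamp; pin head at (62,130). A quick check of the pin's depth from this view.

```bash
python3 - <<'E'
from h import *
a=np.array([-np.sin(np.radians(25)),0,np.cos(np.radians(25))]); e=np.array([a[2],0,-a[0]])
C=np.array([.607,-.15,0]);Rc=Rn.from_euler('z',-12,degrees=True).as_matrix()
def ax(W,o):
    L=(W.reshape(-1,3)-C)@Rc-o; L=L[~np.isnan(L[:,0])]
    h=L@a; r=np.hypot(L@e,L[:,1])
    for lo,hi in ((0,.007),(.010,.014)):
        s=h[(r>=lo)&(r<hi)&(h>-.03)&(h<.01)]; print(len(s),np.percentile(s,[10,50,90]).round(4) if len(s) else '')
print('up, before');ax(np.load('w3.npy'),np.array([-.0145,.041,.110]))
KT=cam('wrist'); p,d=arm.grab_frame('wrist'); print('now'); ax(cloud('wrist',d,KT),np.array([-.0145,-.010,.110]))
E
```

```text
up, before
311 [-0.0118  0.0016  0.0027]
432 [-0.0236 -0.0124 -0.0114]
now
206 [-0.0111 -0.0103 -0.0093]
417 [-0.0133 -0.0123 -0.0114]
```

```bash
python3 -c "
from station import arm
print(arm.job_done())"
```

```text
the job is handed in; nothing more can be done
None
```

The job is handed in: my last camera checks showed both halves snug against the wall, the pin fully down (about 12 mm), and the mallet standing level on the desk beside the clamp, with about 27 s of the 58 s used. The hand-in gave no verdict.

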